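Set the repainted drawer front up on the drying stand and switch on the lamp

TASK

Take the green drawer front out of the wooden rack and set it down gently, without dropping it, on the two narrow yellow arms of the drying stand, centred, its lower edge resting in both arms behind their lips and its back leaning on them, brass knob facing outwards as before. Let go of it, and only then push the red lamp switch lever all the way over. Leave the bare wood front and the other things on the bench where they are.

Things in the scene. Friction and masses are not known exactly. Their poses are not given: they have to be found in the camera images.
- green_front: Green drawer front, board 140 wide, 130 tall, 14 thick (mm), 0.2 kg, in either rack bay. Origin: middle of its lower edge, mid-thickness. z up the board (top edge at 130), y along its width, x normal out of the knob face (faces at -7, +7). In the rack it leans back 25 deg, top nearer the robot, knob away; its top 55 mm are free on both sides, to be pinched there across the thickness.
- green_front_knob (a point): Outer end of the brass knob of the green front, at (29, 0, 52) mm in that board's frame; the knob is 26 mm in diameter and stands 22 mm out of the face.
- bare_front: The other drawer front, bare light wood with a dark knob, same size and axes as the green one, in the rack's other bay. Must stay where it is.
- rack: Fixed wooden rack, 150 deep (x) by 340 mm wide (y), bay centres at y = +82.5 and -82.5, 6 mm divider between. Origin on the bench; z up, x away from the robot (yaw varies). Boards stand on a ledge 40 mm above the bench behind a 12 mm lip and lean on a back board that reaches 70 mm up the slope, 25 deg from vertical, top towards the robot.
- cradle: Seat of the fixed drying stand: two yellow L arms 12 mm wide at y = +45, -45, leaning 35 deg, top nearer the robot. Origin: inner corner of the L, midway between, 100 mm up. z up the backrest (75 long, surface x = 0), x its outward normal, away from the robot. Ledges (z = 0) run x = 0 to 26, then a 12 mm lip; they slope to the backrest, on which a released board leans, origin near (7..12,0,0).
- stand: Foot of the drying stand: steel plate 170 by 150 mm, 12 mm thick, carrying the arms on thin uprights; reaches from x = -115 to +55 mm about its origin, which lies on the bench under the cradle's origin; same yaw as the cradle.
- switch (a joint): Angle of the lamp switch lever, rad: 0 (to 0.15 at the start) = off, leaning towards the robot by 0.6 rad from vertical; grows as it is pushed away (+x of its base) to the stop at 1.2 rad = on. It stays where it is left and needs about 1 N at the ball.
- switch_tip (a point): Centre of the red ball (26 mm diameter) at the end of the switch lever, 85 mm from its pivot; about 92 mm above the bench when off, 107 mm at mid-swing.
- switch_base: Grey block of the lamp switch, fixed, 70 by 50 mm and 25 mm high; origin on the bench under its centre, z up. The lever swings in its x-z plane about a pivot 22 mm above the origin, from -x (off) to +x (on); +x points away from the robot, yaw varies.
- paint_tin: Bystander: paint tin, 84 mm diameter, 100 mm tall, on the far part of the bench.
- screw_jar: Bystander: glass jar with black lid, 64 mm diameter, 85 mm tall, on the far part of the bench.
- brush: Bystander: brush lying on the far part of the bench.
- sanding_block: Bystander: cork sanding block 110 by 65 by 30 mm, near the robot.
- tape_roll: Bystander: blue roll of tape lying flat, 100 mm diameter, 25 mm high, near the robot.
- screwdriver: Bystander: screwdriver lying at the right-hand side of the bench.

How it is judged:
On the way, in this order (a step that is already met when the one before it is completed fails the run):
1. the green front is lifted clear of the rack (height (world z) of green_front above 0.12 m), for 0.1 s.
2. the green front stands seated on both arms of the stand, let go and at rest, with the lamp still off (x of green_front in the frame of cradle between 0.002 and 0.021 m and y of green_front in the frame of cradle between -0.015 and 0.015 m and z of green_front in the frame of cradle between -0.004 and 0.005 m and angle between the z axis of green_front and the z axis of cradle, either way round below 0.22 rad and angle between the y axis of green_front and the y axis of cradle, either way round below 0.12 rad and x of green_front_knob in the frame of cradle above 0.02 m and z of green_front_knob in the frame of cradle above 0.03 m and contact force between the fingers and green_front below 0.2 N and linear speed of green_front below 0.02 m/s and angular speed of green_front below 0.1 rad/s and value of joint switch below 0.6 rad), for 0.3 s.
3. the lamp switch lever is pushed fully over (value of joint switch above 1.1 rad), for 0.1 s.
At the end, for the whole second after the job is handed in: Green front at rest and released on both yellow arms: edge on the ledges within 5 mm, inside the lips, leaning back as the backrest within 0.22 rad, centred within 15 mm, square within 0.12 rad, knob outwards; switch lever past 1.1 rad; bare front moved under 20 mm, others under 30 (x of green_front in the frame of cradle between 0.002 and 0.021 m and y of green_front in the frame of cradle between -0.015 and 0.015 m and z of green_front in the frame of cradle between -0.004 and 0.005 m and angle between the z axis of green_front and the z axis of cradle, either way round below 0.22 rad and angle between the y axis of green_front and the y axis of cradle, either way round below 0.12 rad and x of green_front_knob in the frame of cradle above 0.02 m and z of green_front_knob in the frame of cradle above 0.03 m and contact force between the fingers and green_front below 0.2 N and linear speed of green_front below 0.02 m/s and angular speed of green_front below 0.1 rad/s and value of joint switch above 1.1 rad and distance of bare_front from where it was at the start of the episode below 0.02 m and distance of each of paint_tin, screw_jar, brush, sanding_block, tape_roll, screwdriver from where it was at the start of the episode below 0.03 m); the robot touches nothing.
It fails at once if the bare front is knocked or dragged more than 20 mm (distance of bare_front from where it was at the start of the episode above 0.02 m).
It fails at once if a bystander on the bench is pushed more than 30 mm (distance of any of paint_tin, screw_jar, brush, sanding_block, tape_roll, screwdriver from where it was at the start of the episode above 0.03 m).
It fails at once if the lamp is switched on before the green front stands seated (value of joint switch above 1 rad and not (x of green_front in the frame of cradle between 0.002 and 0.021 m and y of green_front in the frame of cradle between -0.015 and 0.015 m and z of green_front in the frame of cradle between -0.004 and 0.005 m and angle between the z axis of green_front and the z axis of cradle, either way round below 0.22 rad and angle between the y axis of green_front and the y axis of cradle, either way round below 0.12 rad and x of green_front_knob in the frame of cradle above 0.02 m and z of green_front_knob in the frame of cradle above 0.03 m)).
It fails at once if the green front is dropped: falls free of the fingers at over 0.45 m/s (about 10 mm) (contact force between the fingers and green_front below 0.2 N and linear speed of green_front above 0.45 m/s).
It fails at once if the green front is slammed or forced onto the stand (over 60 N) (contact force between green_front and stand above 60 N).
It also fails if it takes over 59 s, if anything falls off the work surface, if the arm or the gripper's body presses on something with over 40 N, if the wrist force passes 120 N, or if a joint passes its speed limit or range.

ROBOT

A 6-joint arm with a two-finger parallel gripper is mounted at the origin on the work surface. World frame = base frame: x ahead of the robot, y to its left, z up, the work surface at z = 0. Lengths are in m, angles in rad, forces in N, time in s.
With the tool pointing down it reaches from about 0.4 to 0.825 m from the base axis. Payload 7 kg.
Tool frame: the origin (TCP) lies at the very end of the fingers, on their centre line; the grasp point (between the pads) lies 19 mm behind it; z points along the fingers, y is the line along which they close (so a half turn about z gives the same grasp; the last joint's range is limited). The gripper opens to 85 mm and grips with 20 to 120 N. Pads are 22 mm wide; open, the fingers measure 114 mm over their backs; the gripper's body (76 mm by 85 mm) begins 54 mm behind the grasp point. The pads swing forward as they close: fully open they stand 13 mm farther back than shut.
Start: joints at [-0.983, 0.359, 0.012, 0, -1.224, -0.288], TCP at [0.199, -0.645, 0.231] pointing down, gripper open.
Joint ranges: [-3.07, 3.07], [-1.43, 2.12], [-1.02, 1.25], [-3.03, 1.67], [-3.05, -0], [-3.03, 3.03]. Speed limits (rad/s): [2.39, 2.39, 3.01, 3.14, 3.14, 3.14].

INTERFACE

Orientations are given as a rotation vector (axis times angle).
In Python, from rig import env, imaging gives the robot as it stands.
- The arm moves only by the tool play_rows, never from a script. Its argument "series" is a list of rows, each a list of 3 entries, a list of its own where there are three numbers: the opening, from 0 (shut) to 1 (fully open), then the shift along the tool's x, y, z in m, then the turn about the tool's z in rad. In form: [[gripper, [tx, ty, tz], spin], ...]. A call has exactly 10 rows; each row shifts and turns the commanded pose from where the row before left it, along the tool's axes as they then stand; what a row does not reach is not made up. A row lasts 1/12 s, in which the tool goes at most 41.7 mm and 7.16 degrees, less where a joint would pass 70% of its speed; a pose out of reach is approached as far as the arm can. A call is refused whole if a number of a shift passes 0.0417 or a number of a turn 0.125, either way. A call with a gripper value outside its range is refused whole. The fingers move at their own pace and stop on an object; "newtons" is the grip in N (left out, the last holds). Time passes only in rows, so rows that do not move let the fingers close, or fill a call up. It gives the time, the measured TCP pose, the force, the opening and the grip force at its end, in the units of the state.
- env.sense(): the state, without advancing time (a new reading comes with each control period).
- imaging.camera(name): name is "scene" or "top" or "wrist"; returns the picture (480x640x3 uint8, red, green, blue); there is no depth.
- imaging.calibration(name): a dict with "mtx" (3x3 intrinsics, pixels), "dist" ([k1, k2, p1, p2, k3] as OpenCV has them; the pictures are not rectified), "world_from_camera" (4x4, takes a point from camera to world coordinates); the wrist camera has in their place "mount" (4x4, takes a point from camera to tool coordinates, whose origin is the TCP and whose axes are the flange's). Camera axes: x right, y down, z forward; pixel columns grow to the right and rows downward; lengths in m; the calibration is good to about 2 mm. A picture is of the moment at which its call begins: read the wrist's pose just before it. calibration takes no time and is no camera call.
- env.job_done(): hands the job in; it is judged then, once.
The state is a dict: "time_s": time; "qpos": joint angles; "qd": joint speeds; "joint_torque": joint torques, N m; "tcp_pos": TCP position; "ee_rot": TCP orientation; "contact_force": force on the tool from outside, world axes, zero at the start; "torque": the same for the moment, N m; "finger_gap": finger opening in m; "grasp_force": force on a finger pad.
Only numpy, scipy, OpenCV 4.12 (cv2) and the standard library are available. Lean on these libraries where they do the work, as an engineer would, in place of code of your own. Each camera call takes 0.05 s, during which the arm holds its last target. There are 200 camera calls.

## Working session

There is one attempt and no reset: what is moved stays moved. The work goes in short steps, Python scripts to look and compute and a tool call to move; the robot and the scene stay as the last step left them, time stands still between calls to the robot, and variables do not carry over. Pictures are saved under pics/ and viewed, at most 10 in all, crops included, and the job is handed in when it is done.

Besides the shell and the picture viewer there is one more tool, called after "Request:" as name(argument=value, ...) on one line, values as JSON. play_rows: Moves the arm, as the interface text tells. Its arguments: {"type":"object","properties":{"series":{"type":"array","items":{"type":"array"}},"newtons":{"type":"number"}},"required":["series"]}

```bash
mkdir -p pics; ls
python3 - <<'E'
from rig import env, imaging
import cv2
print(env.sense())
for n in ("scene","top"):
    cv2.imwrite(f"pics/{n}0.png",imaging.camera(n)[:,:,::-1])
    c=imaging.calibration(n);print(n,c)
print(imaging.calibration("wrist"))
E
```

```text
pics
{'time_s': 0.0, 'qpos': array([-9.82884454e-01,  3.59365871e-01,  1.10639562e-02, -3.46345269e-04,
       -1.22407462e+00, -2.88124631e-01]), 'qd': array([ 0.0011296 ,  0.00143324,  0.00168564, -0.00061381,  0.00014372,
        0.00042246]), 'joint_torque': array([ 2.97006272e-04, -5.83321309e+01,  2.93426585e+01,  6.93676963e+00,
       -6.00353465e-03, -3.78561958e-05]), 'tcp_pos': array([ 0.19919176, -0.64444655,  0.23038016]), 'ee_rot': array([ 4.68903915e-01, -3.10602145e+00, -2.46451318e-03]), 'contact_force': array([ 0.52328412, -0.1011982 ,  0.86923092]), 'torque': array([0.04412506, 0.02334533, 0.04419821]), 'grasp_force': 0.0, 'finger_gap': 0.08531452183459247}
scene {'mtx': array([[525.73336438,   0.        , 315.94156977],
       [  0.        , 525.73336438, 238.01131951],
       [  0.        ,   0.        ,   1.        ]]), 'dist': array([0.03330419, 0.        , 0.        , 0.        , 0.        ]), 'world_from_camera': array([[-0.52203835,  0.59449264, -0.61159992,  1.34242474],
       [ 0.85291156,  0.36741045, -0.37087927,  0.41786015],
       [ 0.0042232 , -0.71
[... 509 characters left out ...]
, -0.12432473, -0.99221726,  1.11417347],
       [ 0.        ,  0.        ,  0.        ,  1.        ]])}
{'mtx': array([[358.70558696,   0.        , 317.770766  ],
       [  0.        , 358.70558696, 242.48298506],
       [  0.        ,   0.        ,   1.        ]]), 'dist': array([-0.04534459,  0.        ,  0.        ,  0.        ,  0.        ]), 'mount': array([[ 1.05490489e-03, -9.56415300e-01, -2.92007980e-01,
         7.39058365e-02],
       [ 9.99999137e-01,  1.23743739e-03, -4.40399181e-04,
        -2.86688255e-04],
       [ 7.82546106e-04, -2.92007263e-01,  9.56415781e-01,
        -1.40832610e-01],
       [ 0.00000000e+00,  0.00000000e+00,  0.00000000e+00,
         1.00000000e+00]])}
```

View pics/scene0.png

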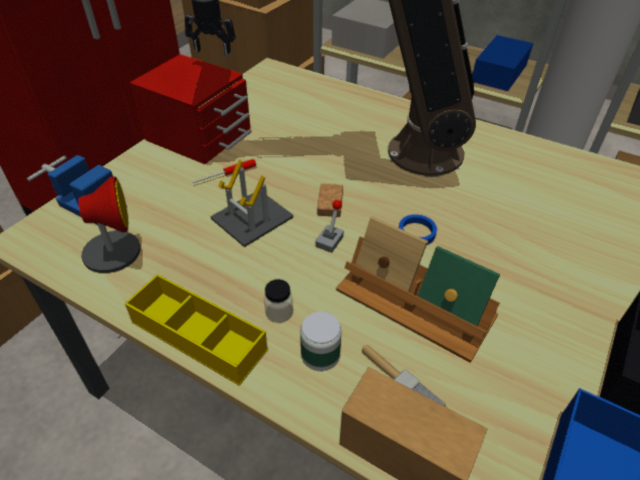

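View pics/top0.png

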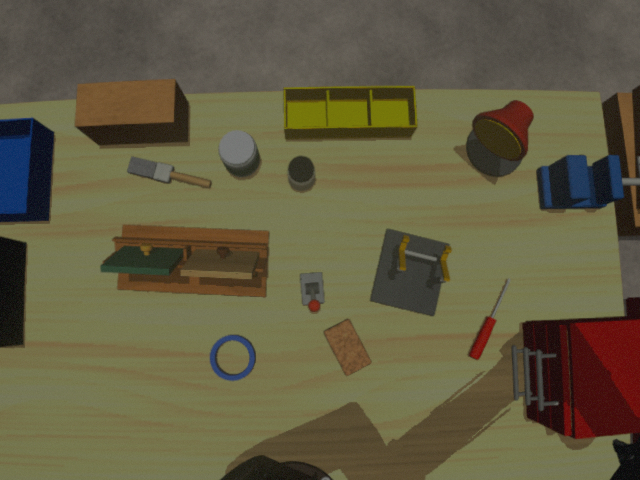

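```bash
cat > h.py <<'E'
import numpy as np, cv2
from scipy.spatial.transform import Rotation as R
from rig import env, imaging
def pose(n):
    c=imaging.calibration(n)
    if n!="wrist": return c,c["world_from_camera"]
    s=env.sense();T=np.eye(4);T[:3,:3]=R.from_rotvec(s["ee_rot"]).as_matrix();T[:3,3]=s["tcp_pos"]
    return c,T@c["mount"]
def ray(n,px,c=None):
    c,T=c or pose(n)
    u=cv2.undistortPoints(np.array([[px]],float),c["mtx"],c["dist"])[0,0]
    return T[:3,3],T[:3,:3]@np.array([*u,1])
def onz(n,px,z,c=None):
    o,d=ray(n,px,c); return o+d*(z-o[2])/d[2]
def tri(obs):
    A=np.zeros((3,3));b=np.zeros(3);rs=[ray(*q) for q in obs]
    for o,d in rs:
        d=d/np.linalg.norm(d);P=np.eye(3)-np.outer(d,d);A+=P;b+=P@o
    p=np.linalg.solve(A,b)
    return p,[np.linalg.norm(np.cross(p-o,d/np.linalg.norm(d))) for o,d in rs]
def proj(n,P,c=None):
    c,T=c or pose(n);I=np.linalg.inv(T)
    return cv2.projectPoints(np.array(P,float).reshape(-1,1,3),cv2.Rodrigues(I[:3,:3])[0],I[:3,3],c["mtx"],c["dist"])[0][:,0]
def up(img,x0,y0,x1,y1,f):
    return cv2.resize(img[y0:y1,x0:x1],None,fx=f,fy=f,interpolation=cv2.INTER_CUBIC)
E
python3 - <<'E'
from h import *
s=cv2.imread("pics/scene0.png");t=cv2.imread("pics/top0.png")
cv2.imwrite("pics/top_c.png",np.hstack([up(t,95,215,280,305,4)]))
a=up(t,290,220,460,325,4)
b=up(s,205,150,355,260,4)
cv2.imwrite("pics/top_st.png",a);cv2.imwrite("pics/sc_st.png",b)
cv2.imwrite("pics/sc_rack.png",up(s,330,210,510,360,4))
E
```

```text
(no output)
```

View pics/top_c.png

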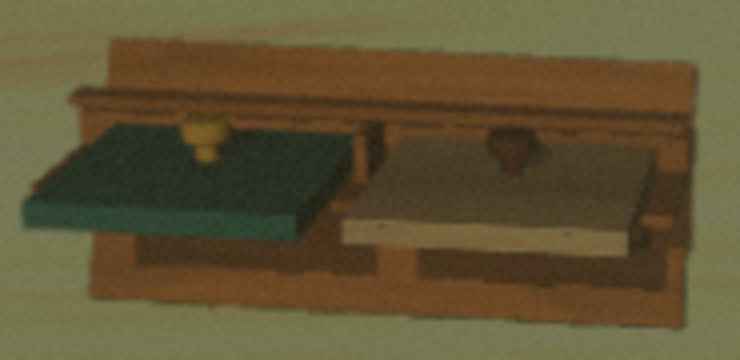

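View pics/top_st.png

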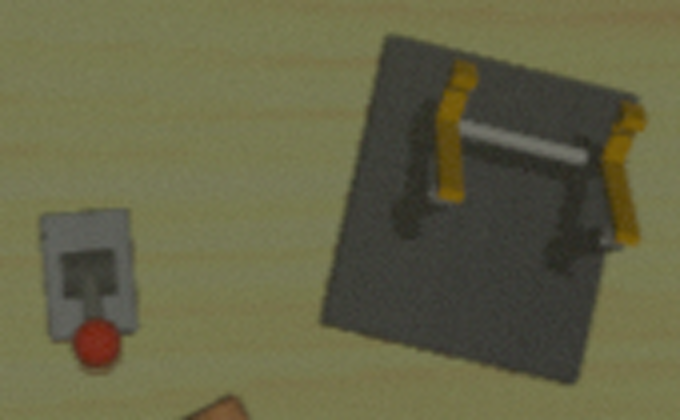

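View pics/sc_st.png

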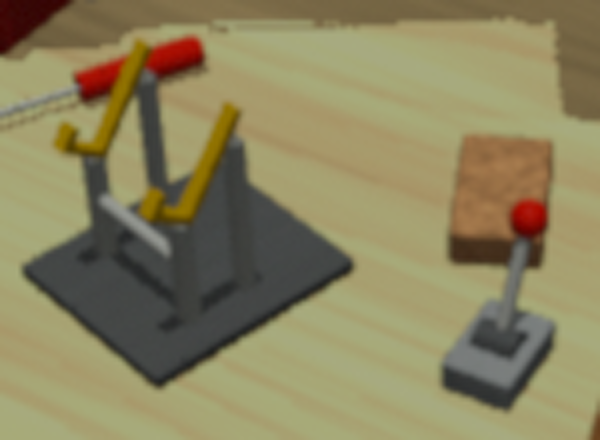

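View pics/sc_rack.png

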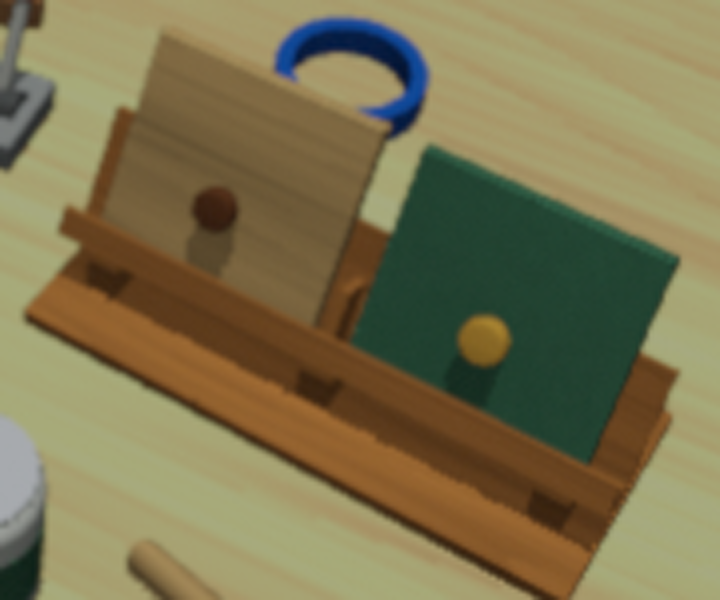

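Run:
```python
from h import *
np.set_printoptions(precision=4,suppress=True)
L,e1=tri([("top",(101,266)),("scene",(498.3,276.5))]);Rr,e2=tri([("top",(169.5,268.5)),("scene",(437,248))])
print("green top front corners L,R",L,Rr,e1[0],e2[0],np.linalg.norm(L-Rr))
K,e=tri([("top",(95+205/4,215+128/4)),("scene",(330+485/4,210+340/4))]);print("knob",K,e[0])
y=(L-Rr);y[2]=0;y/=np.linalg.norm(y);print("green yaw",np.degrees(np.arctan2(-y[0],y[1])))
rc=[onz("top",(95+a/4,215+b/4),0.0) for a,b in((112,38),(695,62),(685,328),(90,298))]
print("rack corners(z0 approx)",np.array(rc))
P=np.array([onz("top",(290+a/4,220+b/4),0.012) for a,b in((388,36),(638,97),(578,382),(322,323))])
print("plate",P,np.linalg.norm(np.roll(P,1,0)-P,axis=1))
Q=np.array([onz("scene",(205+a/4,150+b/4),0.012) for a,b in((352,264),(158,378),(25,268))]);print("plate scene",Q)
x=(P[0]-P[3]+P[1]-P[2]);yw=np.arctan2(x[1],x[0]);print("stand yaw",np.degrees(yw))
ct=P.mean(0);ex=np.array([np.cos(yw),np.sin(yw),0]);ey=np.array([-ex[1],ex[0],0])
o=ct+0.03*ex;o[2]=0;print("stand origin",o)
s,c=np.sin(np.radians(35)),np.cos(np.radians(35))
X=ex*c+np.array([0,0,s]);Z=-ex*s+np.array([0,0,c]);C=o+[0,0,.1]
pts=[C+X*a+ey*b+Z*d for a,b,d in((0,.045,.075),(0,-.045,.075),(.026,.045,.012),(.026,-.045,.012))]
print("arm tops/lips in crops top",(proj("top",pts)-[290,220])*4,"scene",(proj("scene",pts)-[205,150])*4)
B=np.array([onz("top",(290+a/4,220+b/4),0.025) for a,b in((40,214),(129,209),(135,332),(50,341))]);print("sw block",B,B.mean(0))
S,e=tri([("top",(290+97/4,220+344/4)),("scene",(205+528/4,150+217/4))]);print("ball",S,e[0])
T=R.from_rotvec(env.sense()["ee_rot"]).as_matrix();print(T)
```

```text
green top front corners L,R [0.5447 0.3651 0.1589] [0.5362 0.2278 0.1598] 2.4317242573478276e-05 0.002229697397753686 0.13761356727605245
knob [0.5882 0.2933 0.0993] 0.0003813294657607677
green yaw -3.5772814025555686
rack corners(z0 approx) [[0.6551 0.3823 0.    ]
 [0.6327 0.0414 0.    ]
 [0.481  0.0492 0.    ]
 [0.5042 0.392  0.    ]]
plate [[ 0.6283 -0.2285  0.012 ]
 [ 0.59   -0.3712  0.012 ]
 [ 0.4296 -0.328   0.012 ]
 [ 0.4668 -0.1846  0.012 ]] [0.1673 0.1477 0.1661 0.1481]
plate scene [[ 0.4751 -0.1806  0.012 ]
 [ 0.6303 -0.2259  0.012 ]
 [ 0.5936 -0.3643  0.012 ]]
stand yaw -15.140758232607421
stand origin [ 0.5576 -0.2859  0.    ]
arm tops/lips in crops top [[451.7847 191.386 ]
 [629.0454 234.6784]
 [461.9445  87.9017]
 [631.6074 129.6343]] scene [[229.6772 102.9622]
 [139.9572  39.4392]
 [161.0258 189.8662]
 [ 73.4712 123.2423]]
sw block [[ 0.5308 -0.0284  0.025 ]
 [ 0.5324 -0.0779  0.025 ]
 [ 0.4644 -0.0794  0.025 ]
 [ 0.4606 -0.0324  0.025 ]] [ 0.497  -0.0545  0.025 ]
ball [ 0.4583 -0.0571  0.0971] 2.694855515435345e-05
[[-0.9554 -0.2952 -0.0006]
 [-0.2952  0.9554  0.0014]
 [ 0.0002  0.0015 -1.    ]]
```

Request:
play_rows(series=[[1, [0, 0, -0.008], -0.1208], [1, [0, 0, -0.008], -0.1208], [1, [0, 0, -0.008], -0.1208], [1, [0, 0, -0.008], -0.1208], [1, [0, 0, -0.008], -0.1208], [1, [0, 0, -0.008], -0.1208], [1, [0, 0, -0.008], -0.1208], [1, [0, 0, -0.008], -0.1208], [1, [0, 0, -0.008], -0.1208], [1, [0, 0, -0.008], -0.1208]])

```text
time_s: 0.93
tcp_pos: [0.1992, -0.6446, 0.3111]
ee_rot: [-2.157, 2.284, 0.002]
contact_force: [-0.3, -0.7, -0.4]
finger_gap: 0.0853
grasp_force: 0.0
```

Request:
play_rows(series=[[1, [-0.03, -0.025, 0], 0], [1, [-0.03, -0.025, 0], 0], [1, [-0.03, -0.025, 0], 0], [1, [-0.03, -0.025, 0], 0], [1, [-0.03, -0.025, 0], 0], [1, [-0.03, -0.025, 0], 0], [1, [-0.03, -0.025, 0], 0], [1, [-0.03, -0.025, 0], 0], [1, [-0.03, -0.025, 0], 0], [1, [-0.03, -0.025, 0], 0]])

```text
time_s: 1.77
tcp_pos: [0.4686, -0.3594, 0.3112]
ee_rot: [-2.15, 2.29, 0.0]
contact_force: [0.3, -0.0, -0.9]
finger_gap: 0.0855
grasp_force: 0.0
```

Request:
play_rows(series=[[1, [-0.033, -0.0015, 0], 0], [1, [-0.033, -0.0015, 0], 0], [1, [-0.033, -0.0015, 0], 0], [1, [-0.033, -0.0015, 0], 0], [1, [-0.033, -0.0015, 0], 0], [1, [-0.033, -0.0015, 0], 0], [1, [-0.033, -0.0015, 0], 0], [1, [-0.033, -0.0015, 0], 0], [1, [-0.033, -0.0015, 0], 0], [1, [-0.033, -0.0015, 0], 0]])

```text
time_s: 2.6
tcp_pos: [0.5031, -0.0312, 0.3112]
ee_rot: [-2.15, 2.29, 0.0]
contact_force: [1.1, -1.0, -0.1]
finger_gap: 0.0855
grasp_force: 0.0
```

Request:
play_rows(series=[[1, [-0.033, -0.0015, 0], 0], [1, [-0.033, -0.0015, 0], 0], [1, [-0.033, -0.0015, 0], 0], [1, [-0.033, -0.0015, 0], 0], [1, [-0.033, -0.0015, 0], 0], [1, [-0.033, -0.0015, 0], 0], [1, [-0.033, -0.0015, 0], 0], [1, [-0.033, -0.0015, 0], 0], [1, [-0.033, -0.0015, 0], 0], [1, [0, 0, 0], 0]])

```text
time_s: 3.43
tcp_pos: [0.5357, 0.2673, 0.3097]
ee_rot: [2.153, -2.286, -0.001]
contact_force: [-0.0, -0.5, -0.4]
finger_gap: 0.0852
grasp_force: 0.0
```

Request:
play_rows(series=[[1, [-0.015, -0.0015, 0], 0], [1, [-0.0145, -0.0015, 0], 0], [1, [0, 0, 0.02], 0], [1, [0, 0, 0.02], 0], [1, [0, 0, 0.02], 0], [1, [0, 0, 0.02], 0], [1, [0, 0, 0.02], 0], [1, [0, 0, 0.02], 0], [1, [0, 0, 0.01], 0], [1, [0, 0, 0], 0]])

```text
time_s: 4.27
tcp_pos: [0.5395, 0.2912, 0.1787]
ee_rot: [2.147, -2.288, -0.001]
contact_force: [-0.5, -0.0, 0.8]
finger_gap: 0.0857
grasp_force: 0.0
```

Run:
```python
from h import *
s=env.sense();print(s["tcp_pos"])
a=imaging.camera("wrist")[:,:,::-1];b=imaging.camera("scene")[:,:,::-1]
cv2.imwrite("pics/w1.png",np.hstack([cv2.resize(a,(400,300)),cv2.resize(b[180:360,310:550],(400,300))]))
```

```text
[0.53950824 0.29123693 0.17874951]
```

View pics/w1.png

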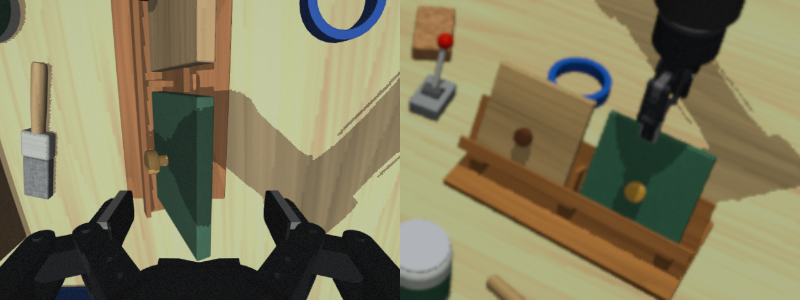

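The wrist view shows the board's top edge (x≈210) centred between the finger tips (x≈130 and 270), and the scene view agrees. Going down and closing part way.

Request:
play_rows(series=[[1, [-0.005, -0.001, 0.01], 0], [1, [0, 0, 0.01], 0], [1, [0, 0, 0.01], 0], [1, [0, 0, 0.01], 0], [1, [0, 0, 0.0115], 0], [0.55, [0, 0, 0], 0], [0.55, [0, 0, 0], 0], [0.55, [0, 0, 0], 0], [0.55, [0, 0, 0], 0], [0.55, [0, 0, 0], 0]], newtons=30)

```text
time_s: 5.2
tcp_pos: [0.5421, 0.2972, 0.1305]
ee_rot: [-2.15, 2.289, -0.0]
contact_force: [-0.4, -1.2, 1.0]
finger_gap: 0.0469
grasp_force: 0.0
```

Request:
play_rows(series=[[0.55, [0, -0.004, 0], 0], [0.55, [0, -0.004, 0], 0], [0.55, [0, -0.004, 0], 0], [0.55, [0, -0.004, 0], 0], [0.55, [0, -0.004, 0], 0], [0.55, [0, -0.004, 0], 0], [0.55, [0, -0.004, 0], 0], [0.55, [0, -0.004, 0], 0], [0.55, [0, -0.004, 0], 0], [0.55, [0, -0.004, 0], 0]])

```text
time_s: 6.03
tcp_pos: [0.5822, 0.2943, 0.1297]
ee_rot: [2.15, -2.29, 0.0]
contact_force: [-0.6, -1.3, 0.4]
finger_gap: 0.0468
grasp_force: 0.2
```

Low force; close now.

Request:
play_rows(series=[[0.4, [0, 0, 0], 0], [0.3, [0, 0, 0], 0], [0.2, [0, 0, 0], 0], [0.1, [0, 0, 0], 0], [0, [0, 0, 0], 0], [0, [0, 0, 0], 0], [0, [0, 0, 0], 0], [0, [0, 0, 0], 0], [0, [0, 0, 0], 0], [0, [0, 0, 0], 0]])

```text
time_s: 6.87
tcp_pos: [0.5834, 0.2947, 0.1305]
ee_rot: [-2.149, 2.288, -0.002]
contact_force: [6.7, -1.5, -2.4]
finger_gap: 0.0143
grasp_force: 28.5
```

Run:
```python
from h import *
a=imaging.camera("wrist")[:,:,::-1];b=imaging.camera("scene")[:,:,::-1]
cv2.imwrite("pics/w2.png",np.hstack([cv2.resize(a,(400,300)),cv2.resize(b[180:360,310:550],(400,300))]))
```

```text
(no output)
```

View pics/w2.png

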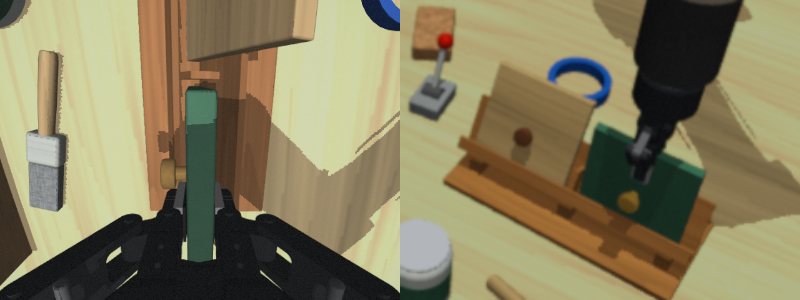

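The board is gripped flat (gap 14.3 mm), standing vertical in the rack. Lifting.

Request:
play_rows(series=[[0, [0, 0, -0.003], 0], [0, [0, 0, -0.006], 0], [0, [0, 0, -0.01], 0], [0, [0, 0, -0.015], 0], [0, [0, 0, -0.02], 0], [0, [0, 0, -0.02], 0], [0, [0, 0, -0.02], 0], [0, [0, 0, -0.02], 0], [0, [0, 0, -0.02], 0], [0, [0, 0, -0.02], 0]], newtons=50)

```text
time_s: 7.8
tcp_pos: [0.5808, 0.2942, 0.2851]
ee_rot: [2.15, -2.289, -0.001]
contact_force: [0.7, -0.7, -2.5]
finger_gap: 0.0133
grasp_force: 48.8
```

Request:
play_rows(series=[[0, [0, 0, -0.02], 0], [0, [0, 0, -0.02], 0], [0, [0, 0, -0.01], 0], [0, [0.005, 0, 0], 0.02], [0, [0.01, 0, 0], 0.02], [0, [0.015, 0, 0], 0.02], [0, [0.02, 0, 0], 0.02], [0, [0.025, 0, 0], 0.02], [0, [0.025, 0, 0], 0.02], [0, [0.025, 0, 0], 0.02]])

```text
time_s: 8.63
tcp_pos: [0.5633, 0.1676, 0.3327]
ee_rot: [1.98, -2.436, -0.0]
contact_force: [0.4, 0.5, -1.9]
finger_gap: 0.0133
grasp_force: 48.8
```

Run:
```python
from h import *
s=env.sense();print(s["tcp_pos"],s["finger_gap"],s["grasp_force"],s["contact_force"]);T=R.from_rotvec(s["ee_rot"]).as_matrix();print(T.round(4))
o=np.array([.5576,-.2859]);d=o-s["tcp_pos"][:2];print(d, T[:2,:2].T@d)
```

```text
[0.56328377 0.16764616 0.3327412 ] 0.013348774673848972 48.789183497428894 [ 0.36805766  0.52407994 -1.88090819]
[[-0.2043 -0.9789 -0.0016]
 [-0.9789  0.2043 -0.0011]
 [ 0.0014  0.0013 -1.    ]]
[-0.00568377 -0.45354616] [ 0.4451414  -0.08709373]
```

Request:
play_rows(series=[[0, [0.03, -0.008, 0], 0.0145], [0, [0.03, -0.008, 0], 0.0145], [0, [0.03, -0.008, 0], 0.0145], [0, [0.03, -0.008, 0], 0.0145], [0, [0.03, -0.008, 0], 0], [0, [0.03, -0.008, 0], 0], [0, [0.03, -0.008, 0], 0], [0, [0.03, -0.008, 0], 0], [0, [0.03, -0.008, 0], 0], [0, [0, 0, 0], 0]])

```text
time_s: 9.47
tcp_pos: [0.5666, -0.1143, 0.3329]
ee_rot: [1.905, -2.495, -0.0]
contact_force: [0.1, 0.8, -1.3]
finger_gap: 0.0138
grasp_force: 49.0
```

Request:
play_rows(series=[[0, [0, 0, 0], 0], [0, [0, 0, 0], 0], [0, [0, 0, 0], 0], [0, [0, 0, 0], 0], [0, [0, 0, 0], 0], [0, [0, 0, 0], 0], [0, [0, 0, 0], 0], [0, [0, 0, 0], 0], [0, [0, 0, 0], 0], [0, [0, 0, 0], 0]])

```text
time_s: 10.3
tcp_pos: [0.5688, -0.1085, 0.3337]
ee_rot: [1.914, -2.491, -0.0]
contact_force: [-0.1, 0.4, -2.6]
finger_gap: 0.0135
grasp_force: 49.0
```

Run:
```python
from h import *
s=env.sense();print(s["tcp_pos"],s["ee_rot"]);
np.savez("st3.npz",p=s["tcp_pos"],r=s["ee_rot"])
a=imaging.camera("wrist")[:,:,::-1]
cv2.imwrite("pics/w3full.png",a);t=imaging.camera("top")[:,:,::-1];cv2.imwrite("pics/t3full.png",t);b=imaging.camera("scene")[:,:,::-1];cv2.imwrite("pics/s3full.png",b)
cv2.imwrite("pics/w3.png",a)
```

```text
[ 0.56883786 -0.10851109  0.33374767] [ 1.91369476e+00 -2.49138025e+00 -8.71335735e-05]
```

View pics/w3.png

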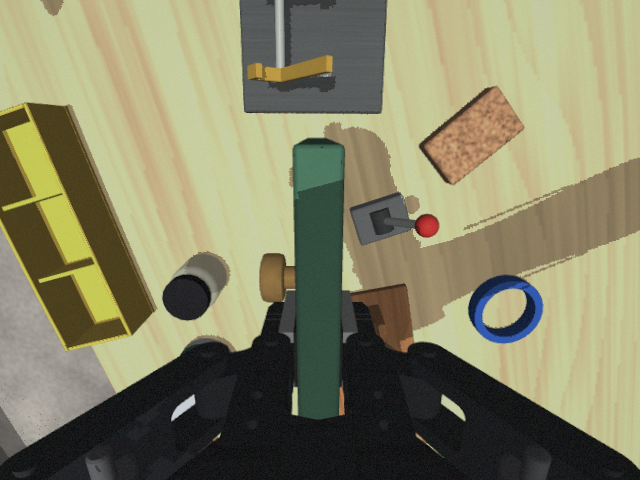

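```bash
cat > fit.py <<'E'
from h import *
from scipy.optimize import minimize
from itertools import product
d=np.load("st3.npz");W=np.eye(4);W[:3,:3]=R.from_rotvec(d["r"]).as_matrix();W[:3,3]=d["p"]
wc=imaging.calibration("wrist");cams={"top":("pics/top0.png",pose("top")),"scene":("pics/scene0.png",pose("scene")),"wrist":("pics/w3full.png",(wc,W@wc["mount"]))}
roi={"top":(380,225,460,290),"scene":(210,150,285,215),"wrist":(235,30,345,90)}
F=4
def frame(p):
    ex=np.array([np.cos(p[2]),np.sin(p[2]),0]);a=np.radians(35);u=np.array([0,0,1.])
    return np.array([p[0],p[1],.1]),ex*np.cos(a)+u*np.sin(a),np.array([-ex[1],ex[0],0]),-ex*np.sin(a)+u*np.cos(a)
def render(n,p,t):
    O,X,Y,Z=frame(p);x0,y0,x1,y1=roi[n];m=np.zeros(((y1-y0)*F,(x1-x0)*F),np.uint8)
    for s in(.045,-.045):
        if n=="wrist" and s<0: continue
        for xa,xb,za,zb in((-t,0,-t,.075),(-t,.026+t,-t,0),(.026,.026+t,-t,.012)):
            P=[O+X*x+Y*(s+y)+Z*z for x,y,z in product((xa,xb),(-.006,.006),(za,zb))]
            q=(proj(n,P,cams[n][1])-[x0-.5,y0-.5])*F
            cv2.fillConvexPoly(m,cv2.convexHull(q.astype(np.float32)).astype(np.int32),255)
    return cv2.GaussianBlur(m,(0,0),3)/255.
def obs(n):
    x0,y0,x1,y1=roi[n];im=up(cv2.imread(cams[n][0]),x0,y0,x1,y1,F)
    h=cv2.cvtColor(im,cv2.COLOR_BGR2HSV);m=((h[...,0]>15)&(h[...,0]<30)&(h[...,1]>150)&(h[...,2]>60)).astype(np.uint8)*255
    return cv2.GaussianBlur(m,(0,0),3)/255.
if __name__=="__main__":
    M={n:obs(n) for n in cams};print({n:m.sum()/F/F for n,m in M.items()})
    def cost(v,ns): return sum(np.abs(render(n,(v[0]/1e3,v[1]/1e3,np.radians(v[2])),v[3]/1e3)-M[n]).sum()/M[n].sum() for n in ns)
    for ns in(["top"],["scene"],["wrist"],["top","scene","wrist"]):
        r=minimize(cost,[557.6,-285.9,-15.1,5],(ns,),method="Nelder-Mead",options=dict(initial_simplex=np.array([557.6,-285.9,-15.1,5])+np.vstack([np.zeros(4),np.diag([4,4,2,2])])))
        print(ns,r.x.round(2),r.fun)
    c=cams["wrist"][1];a,b=onz("wrist",(246,111.5),.012,c),onz("wrist",(381.5,111.5),.012,c);print("plate +y edge",a,b,np.linalg.norm(a-b),"yaw",np.degrees(np.arctan2(*(a-b)[[1,0]])))
E
python3 fit.py
```

```text
{'top': np.float64(408.7549019607843), 'scene': np.float64(394.12279411764706), 'wrist': np.float64(1205.5627450980392)}
['top'] [ 559.59 -285.5   -15.77    4.01] 0.1633583575180486
['scene'] [ 559.04 -285.99  -15.47    4.23] 0.08340749281259387
['wrist'] [ 559.62 -286.55  -15.22    5.21] 0.12042521025897919
['top', 'scene', 'wrist'] [ 559.05 -285.99  -15.47    4.34] 0.38761726357210413
plate +y edge [ 0.62846998 -0.22873845  0.012     ] [ 0.46849112 -0.18615574  0.012     ] 0.1655491519562165 yaw -14.905229044543495
```

Request:
play_rows(series=[[0, [0.01, -0.002, 0], 0.002], [0, [0.02, -0.005, 0], 0.002], [0, [0.022, -0.005, 0], 0.002], [0, [0.022, -0.005, 0], 0], [0, [0.022, -0.005, 0], 0], [0, [0.022, -0.005, 0], 0], [0, [0.022, -0.005, 0], 0], [0, [0.02, -0.005, 0], 0], [0, [0.01, -0.002, 0], 0], [0, [0.004, -0.001, 0], 0]])

```text
time_s: 11.28
tcp_pos: [0.5611, -0.289, 0.3334]
ee_rot: [1.903, -2.499, -0.001]
contact_force: [0.3, 0.7, -1.2]
finger_gap: 0.0132
grasp_force: 49.0
```

Request:
play_rows(series=[[0, [0, 0, 0.005], 0], [0, [0, 0, 0.01], 0], [0, [0, 0, 0.015], 0], [0, [0, 0, 0.02], 0], [0, [0, 0, 0.02], 0], [0, [0, 0, 0.015], 0], [0, [0, 0, 0.01], 0], [0, [0, 0, 0.005], 0], [0, [0, 0, 0], 0], [0, [0, 0, 0], 0]])

```text
time_s: 12.12
tcp_pos: [0.562, -0.2868, 0.2343]
ee_rot: [-1.907, 2.497, -0.001]
contact_force: [-0.5, -1.2, -1.3]
finger_gap: 0.0131
grasp_force: 49.0
```

```bash
cat > where.py <<'E'
from h import *
np.set_printoptions(precision=4,suppress=True)
P=[]
for i in range(4):
    P.append(env.sense()["tcp_pos"]); imaging.camera("top")
s=env.sense();T=R.from_rotvec(s["ee_rot"]).as_matrix();p=np.mean(P,0)
print(np.array(P),"yaw",np.degrees(np.arctan2(-T[1,1],-T[0,1])),"f",s["contact_force"])
y=np.radians(-15.3);ex=np.array([np.cos(y),np.sin(y)]);d=p[:2]-[.5592,-.286]
print("in cradle yaw frame: fwd %.1f mm  left %.1f mm"%(1e3*d@ex,1e3*d@[-ex[1],ex[0]]))
E
python3 where.py
python3 - <<'E'
from h import *
b=imaging.camera("scene");cv2.imwrite("pics/s4full.png",b[:,:,::-1])
# green blob bottom line -> lowest board corners in scene picture
h=cv2.cvtColor(b,cv2.COLOR_RGB2HSV);m=((h[...,0]>65)&(h[...,0]<95)&(h[...,1]>80)).astype(np.uint8)
m[:,400:]=0
n,l,st,c=cv2.connectedComponentsWithStats(m);i=1+st[1:,4].argmax();print(st[i])
hull=cv2.convexHull(cv2.findContours((l==i).astype(np.uint8),0,1)[0][0]);print(cv2.approxPolyDP(hull,3,True)[:,0].tolist())
p=env.sense()["tcp_pos"];y=np.radians(-15.2);ex=np.array([np.cos(y),np.sin(y),0]);ey=np.array([-ex[1],ex[0],0])
for off in(.085,.09,.095): print(off,proj("scene",[p+ex*.007*k+ey*.07*j+np.array([0,0,z]) for k,j,z in((1,1,-off),(1,-1,-off),(1,1,.13-off),(1,-1,.13-off),(-1,1,.13-off),(-1,-1,.13-off))]).round(1).tolist())
E
```

```text
[[ 0.562  -0.2868  0.2343]
 [ 0.5622 -0.287   0.2348]
 [ 0.5623 -0.2871  0.235 ]
 [ 0.5622 -0.2871  0.235 ]] yaw -15.289456457863341 f [-0.277   0.3533 -2.3099]
in cradle yaw frame: fwd 3.2 mm  left -0.2 mm
[ 214  132   40   60 1149]
[[214, 137], [230, 132], [249, 146], [252, 191], [219, 167]]
0.085 [[251.7, 193.9], [217.2, 168.0], [246.9, 148.7], [210.1, 123.5], [251.8, 146.2], [215.0, 121.3]]
0.09 [[251.8, 195.5], [217.5, 169.6], [247.1, 150.5], [210.4, 125.3], [252.0, 148.1], [215.3, 123.1]]
0.095 [[252.0, 197.1], [217.7, 171.2], [247.3, 152.4], [210.7, 127.2], [252.2, 149.9], [215.6, 125.0]]
```

Request:
play_rows(series=[[0, [0, 0, 0.004], 0], [0, [0, 0, 0.004], 0], [0, [0, 0, 0.004], 0], [0, [0, 0, 0.004], 0], [0, [0, 0, 0.004], 0], [0, [0, 0, 0.004], 0], [0, [0, 0, 0.004], 0], [0, [0, 0, 0.004], 0], [0, [0, 0, 0.001], 0], [0, [0, 0, 0], 0]])

```text
time_s: 13.2
tcp_pos: [0.5614, -0.287, 0.2003]
ee_rot: [1.906, -2.497, -0.001]
contact_force: [0.6, 0.1, -1.7]
finger_gap: 0.013
grasp_force: 49.0
```

Request:
play_rows(series=[[0, [0, 0, 0.001], 0], [0, [0, 0, 0.001], 0], [0, [0, 0, 0.001], 0], [0, [0, 0, 0.001], 0], [0, [0, 0, 0.001], 0], [0, [0, 0, 0.001], 0], [0, [0, 0, 0], 0], [0, [0, 0, 0], 0], [0, [0, 0, 0], 0], [0, [0, 0, 0], 0]])

```text
time_s: 14.03
tcp_pos: [0.5617, -0.2871, 0.1949]
ee_rot: [-1.906, 2.497, -0.0]
contact_force: [-0.9, 0.8, -2.6]
finger_gap: 0.0134
grasp_force: 49.0
```

Request:
play_rows(series=[[0, [0, 0, 0.001], 0], [0, [0, 0, 0.001], 0], [0, [0, 0, 0.001], 0], [0, [0, 0, 0.001], 0], [0, [0, 0, 0], 0], [0, [0, 0, 0], 0], [0, [0, 0, 0], 0], [0, [0, 0, 0], 0], [0, [0, 0, 0], 0], [0, [0, 0, 0], 0]])

```text
time_s: 14.87
tcp_pos: [0.5618, -0.2872, 0.1917]
ee_rot: [-1.906, 2.497, -0.001]
contact_force: [-2.2, 1.0, 5.1]
finger_gap: 0.0133
grasp_force: 50.1
```

Soft contact at TCP z 0.192 (≈7 N), at the height expected for the ledges. Now opening slowly so that the board leans onto the rear finger.

Request:
play_rows(series=[[0.15, [0, 0, 0], 0], [0.18, [0, 0, 0], 0], [0.22, [0, 0, 0], 0], [0.26, [0, 0, 0], 0], [0.3, [0, 0, 0], 0], [0.34, [0, 0, 0], 0], [0.38, [0, 0, 0], 0], [0.42, [0, 0, 0], 0], [0.46, [0, 0, 0], 0], [0.5, [0, 0, 0], 0]], newtons=20)

```text
time_s: 15.7
tcp_pos: [0.5617, -0.2871, 0.1908]
ee_rot: [1.906, -2.497, -0.0]
contact_force: [-0.2, 0.4, -0.4]
finger_gap: 0.0426
grasp_force: 0.0
```

Request:
play_rows(series=[[0.54, [0, 0, 0], 0], [0.58, [0, 0, 0.001], 0], [0.62, [0, 0, 0.001], 0], [0.65, [0, 0, 0.001], 0], [0.65, [0, 0, 0.001], 0], [0.65, [0, 0, 0.001], 0], [0.65, [0, 0, 0], 0], [0.65, [0, 0, 0], 0], [0.65, [0, 0, 0], 0], [0.65, [0, 0, 0], 0]])

```text
time_s: 16.53
tcp_pos: [0.5617, -0.2871, 0.1859]
ee_rot: [-1.906, 2.497, -0.0]
contact_force: [-0.5, 0.3, 0.3]
finger_gap: 0.0552
grasp_force: 0.0
```

Run:
```python
from h import *
s=env.sense();print(s["tcp_pos"],s["contact_force"],s["grasp_force"])
a=imaging.camera("wrist")[:,:,::-1];b=imaging.camera("scene")[:,:,::-1]
cv2.imwrite("pics/w5.png",np.hstack([cv2.resize(a,(400,300)),cv2.resize(b[110:245,190:370],(400,300))]))
```

```text
[ 0.56169338 -0.28705726  0.18587209] [-0.53680873  0.29683863  0.34139547] 0.0
```

View pics/w5.png

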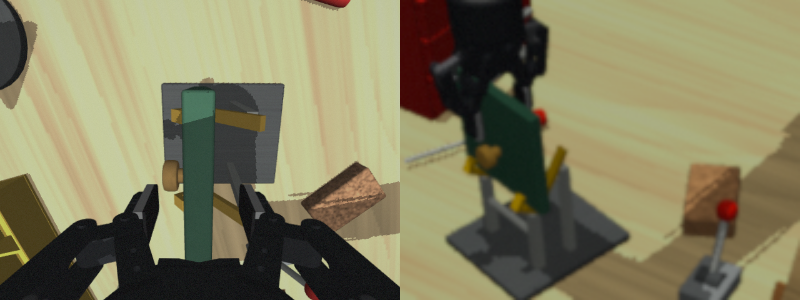

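The board stands upright by itself in the arms, free between the open fingers. I ease its top back with the front finger, and the rear finger follows to catch it.

Request:
play_rows(series=[[0.5, [0, 0, 0], 0], [0.5, [0, 0.003, 0], 0], [0.5, [0, 0.003, 0], 0], [0.5, [0, 0.003, 0], 0], [0.5, [0, 0.003, 0], 0], [0.5, [0, 0.003, 0], 0], [0.5, [0, 0.003, 0], 0], [0.5, [0, 0.003, 0.001], 0], [0.5, [0, 0.003, 0.001], 0], [0.5, [0, 0.003, 0.001], 0]])

```text
time_s: 17.47
tcp_pos: [0.5353, -0.2798, 0.1827]
ee_rot: [-1.906, 2.497, -0.0]
contact_force: [-0.0, -0.3, 0.3]
finger_gap: 0.0425
grasp_force: 0.0
```

Request:
play_rows(series=[[0.5, [0, 0.003, 0.001], 0], [0.5, [0, 0.003, 0.001], 0], [0.5, [0, 0.003, 0.001], 0], [0.5, [0, 0.003, 0], 0], [0.5, [0, 0.003, 0], 0], [0.5, [0, 0.003, 0], 0], [0.5, [0, 0.003, 0], 0], [0.5, [0, 0.003, 0], 0], [0.5, [0, 0.003, 0], 0], [0.5, [0, 0, 0], 0]])

```text
time_s: 18.3
tcp_pos: [0.509, -0.2726, 0.1799]
ee_rot: [-1.906, 2.497, 0.0]
contact_force: [-1.6, 0.7, 0.1]
finger_gap: 0.0428
grasp_force: 0.6
```

```bash
cat > bd.py <<'E'
from fit import *
import sys
# project the seated board (x0, lean) and compare with the green blob in scene/top
s=env.sense();print(s["tcp_pos"],s["contact_force"],s["grasp_force"],s["finger_gap"])
def board(x0,y0,z0,tilt,yaw=-15.3):
    y=np.radians(yaw);ex=np.array([np.cos(y),np.sin(y),0]);ey=np.array([-ex[1],ex[0],0]);u=np.array([0,0,1.])
    O,X,_,Z=frame((.5592,-.286,np.radians(-15.3)));o=O+X*x0+ey*y0+Z*z0
    a=np.radians(tilt);bx=ex*np.cos(a)+u*np.sin(a);bz=-ex*np.sin(a)+u*np.cos(a)
    return [o+bx*.007*i+ey*.07*j+bz*k for i,j,k in product((-1,1),(-1,1),(0,.13))]
for n,(x0,y0,x1,y1) in{"scene":(190,90,300,220),"top":(350,200,470,330)}.items():
    im=up(imaging.camera(n)[:,:,::-1],x0,y0,x1,y1,2);cv2.imwrite(f"pics/{sys.argv[1]}_{n}.png",im)
    h=cv2.cvtColor(im,cv2.COLOR_BGR2HSV);m=((h[...,0]>65)&(h[...,0]<95)&(h[...,1]>80)).astype(np.uint8)
    k,l,st,_=cv2.connectedComponentsWithStats(m);l=(l==1+st[1:,4].argmax()).astype(np.uint8)
    c=cv2.approxPolyDP(cv2.convexHull(cv2.findContours(l,0,1)[0][0]),4,True)[:,0]/2+[x0,y0];print(n,c.tolist())
    for t in(0,20,35): print("  tilt",t,cv2.convexHull(proj(n,board(.009,0,0,t)).astype(np.float32))[:,0].round(1).tolist())
E
python3 bd.py b1
```

```text
[ 0.50896609 -0.27262236  0.17990166] [-1.61365649  0.74733124  0.08878863] 0.5663710366934538 0.042767987116765015
scene [[249.0, 143.5], [259.0, 147.0], [274.5, 160.5], [255.5, 206.5], [231.5, 190.0], [222.0, 179.0], [232.5, 151.5]]
  tilt 0 [[256.29998779296875, 206.1999969482422], [251.8000030517578, 208.6999969482422], [218.1999969482422, 182.6999969482422], [211.3000030517578, 140.1999969482422], [216.10000610351562, 138.0], [252.0, 163.3000030517578]]
  tilt 20 [[267.1000061035156, 159.1999969482422], [256.20001220703125, 207.0], [251.89999389648438, 207.89999389648438], [218.1999969482422, 181.89999389648438], [226.6999969482422, 135.10000610351562], [231.1999969482422, 134.6999969482422]]
  tilt 35 [[277.0, 160.1999969482422], [256.0, 207.6999969482422], [252.10000610351562, 207.3000030517578], [218.39999389648438, 181.1999969482422], [237.3000030517578, 135.1999969482422], [241.3000030517578, 136.1999969482422]]Traceback (most recent call last):
  File "bd.py", line 13, in <module>
    k,l,st,_=cv2.connectedComponentsWithStats(m);l=(l==1+st[1:,4].argmax()).astype(np.uint8)
                                                         ~~~~~~~~~~~~~~~^^
ValueError: attempt to get argmax of an empty sequence
```

Request:
play_rows(series=[[0.5, [0, 0.001, 0], 0], [0.5, [0, 0.002, 0], 0], [0.5, [0, 0.002, 0], 0], [0.5, [0, 0.002, 0], 0], [0.5, [0, 0.002, 0], 0], [0.5, [0, 0, 0], 0], [0.5, [0, 0, 0], 0], [0.5, [0, 0, 0], 0], [0.5, [0, 0, 0], 0], [0.5, [0, 0, 0], 0]])

```text
time_s: 19.23
tcp_pos: [0.501, -0.2704, 0.1798]
ee_rot: [-1.906, 2.497, -0.0]
contact_force: [-0.4, 0.3, -0.0]
finger_gap: 0.0429
grasp_force: 0.0
```

```bash
sed -i 's/,"top":(350,200,470,330)//' bd.py; python3 bd.py b2
```

```text
[ 0.50100481 -0.2704455   0.17979749] [-0.4102999   0.28194372 -0.02441028] 0.0 0.04285566239264492
scene [[251.0, 144.0], [261.0, 148.5], [274.5, 160.5], [255.5, 206.5], [231.5, 190.0], [222.0, 179.0], [233.5, 150.0]]
  tilt 0 [[256.29998779296875, 206.1999969482422], [251.8000030517578, 208.6999969482422], [218.1999969482422, 182.6999969482422], [211.3000030517578, 140.1999969482422], [216.10000610351562, 138.0], [252.0, 163.3000030517578]]
  tilt 20 [[267.1000061035156, 159.1999969482422], [256.20001220703125, 207.0], [251.89999389648438, 207.89999389648438], [218.1999969482422, 181.89999389648438], [226.6999969482422, 135.10000610351562], [231.1999969482422, 134.6999969482422]]
  tilt 35 [[277.0, 160.1999969482422], [256.0, 207.6999969482422], [252.10000610351562, 207.3000030517578], [218.39999389648438, 181.1999969482422], [237.3000030517578, 135.1999969482422], [241.3000030517578, 136.1999969482422]]
```

Request:
play_rows(series=[[0.6, [0, 0, 0], 0], [0.6, [0, 0, 0], 0], [0.6, [0, 0, -0.005], 0], [0.6, [0, 0, -0.01], 0], [0.6, [0, 0, -0.015], 0], [0.6, [0, 0, -0.02], 0], [0.6, [0, 0, -0.03], 0], [0.6, [0, 0, -0.03], 0], [0.6, [0, 0, -0.02], 0], [0.6, [0, 0, 0], 0]])

```text
time_s: 20.12
tcp_pos: [0.5027, -0.2715, 0.3163]
ee_rot: [-1.904, 2.493, -0.012]
contact_force: [0.4, -0.1, 0.6]
finger_gap: 0.0514
grasp_force: 0.0
```

```bash
cat >> bd.py <<'E'
n="scene";x0,y0,x1,y1=190,90,300,230
im=up(imaging.camera(n)[:,:,::-1],x0,y0,x1,y1,2)
h=cv2.cvtColor(im,cv2.COLOR_BGR2HSV);m=((h[...,0]>65)&(h[...,0]<95)&(h[...,1]>80)).astype(np.uint8)
k,l,st,_=cv2.connectedComponentsWithStats(m);M=(l==1+st[1:,4].argmax()).astype(np.uint8)*255
M=cv2.fillPoly(M*0,[cv2.convexHull(cv2.findContours(M,0,1)[0][0])],255)
def cost(v):
    q=(proj(n,board(v[0]/1e3,v[1]/1e3,v[2]/1e3,v[3],v[4]))-[x0-.25,y0-.25])*2
    r=cv2.fillConvexPoly(np.zeros_like(M),cv2.convexHull(q.astype(np.float32)).astype(np.int32),255)
    return np.abs(cv2.GaussianBlur(r,(0,0),2).astype(float)-cv2.GaussianBlur(M,(0,0),2)).sum()/M.sum()
v0=np.array([9,0,0,35,-15.3]);r=minimize(cost,v0,method="Nelder-Mead",options=dict(initial_simplex=v0+np.vstack([np.zeros(5),np.diag([3,4,3,4,3])])));print("x,y,z mm, tilt, yaw",r.x.round(1),r.fun,"at v0",cost(v0))
E
python3 bd.py b3
```

```text
[ 0.50272251 -0.2714627   0.31627046] [ 0.39910683 -0.0928791   0.55797314] 0.0 0.051416743240537445
scene [[238.5, 136.5], [275.0, 161.0], [255.5, 206.5], [231.5, 190.0], [222.0, 179.0]]
  tilt 0 [[256.29998779296875, 206.1999969482422], [251.8000030517578, 208.6999969482422], [218.1999969482422, 182.6999969482422], [211.3000030517578, 140.1999969482422], [216.10000610351562, 138.0], [252.0, 163.3000030517578]]
  tilt 20 [[267.1000061035156, 159.1999969482422], [256.20001220703125, 207.0], [251.89999389648438, 207.89999389648438], [218.1999969482422, 181.89999389648438], [226.6999969482422, 135.10000610351562], [231.1999969482422, 134.6999969482422]]
  tilt 35 [[277.0, 160.1999969482422], [256.0, 207.6999969482422], [252.10000610351562, 207.3000030517578], [218.39999389648438, 181.1999969482422], [237.3000030517578, 135.1999969482422], [241.3000030517578, 136.1999969482422]]
x,y,z mm, tilt, yaw [ 10.9   5.3   3.3  31.3 -19.7] 0.04771123719422262 at v0 0.10300296310075871
```

Seated: the board's top corners match a lean of about 32° with the right yaw, and the fingers are clear. Next is the switch.

Request:
play_rows(series=[[0.4, [0, 0, 0], -0.107], [0.2, [0, 0, 0], -0.107], [0, [0, 0, 0], -0.107], [0, [-0.02, 0.008, 0], 0], [0, [-0.035, 0.013, 0], 0], [0, [-0.035, 0.013, 0], 0], [0, [-0.035, 0.013, 0], 0], [0, [-0.035, 0.013, 0], 0], [0, [-0.035, 0.013, 0], 0], [0, [-0.025, 0.008, 0], 0]])

```text
time_s: 21.05
tcp_pos: [0.4061, -0.0536, 0.3092]
ee_rot: [2.28, -2.16, -0.001]
contact_force: [-0.4, -0.1, 0.1]
finger_gap: -0.0001
grasp_force: 0.0
```

Request:
play_rows(series=[[0, [0, 0, 0.005], 0], [0, [0, 0, 0.01], 0], [0, [0, 0, 0.015], 0], [0, [0, 0, 0.02], 0], [0, [0, 0, 0.02], 0], [0, [0, 0, 0.02], 0], [0, [0, 0, 0.015], 0], [0, [0, 0, 0.01], 0], [0, [0, 0, 0.005], 0], [0, [0, 0, 0], 0]])

```text
time_s: 21.88
tcp_pos: [0.4071, -0.0561, 0.1879]
ee_rot: [2.277, -2.16, -0.003]
contact_force: [-0.1, 0.1, 1.7]
finger_gap: 0.0001
grasp_force: 0.0
```

Run:
```python
from h import *
s=env.sense();T=R.from_rotvec(s["ee_rot"]).as_matrix();print(s["tcp_pos"],T.round(3)[:,:2],s["finger_gap"],s["qpos"])
print(onz("top",(347,347),.03))
```

```text
[ 0.40711398 -0.05612105  0.18789132] [[ 0.052 -0.999]
 [-0.999 -0.052]
 [ 0.001  0.004]] 0.00011304149949740647 [ 3.48273585e-01 -5.43218790e-02 -5.94106215e-01 -3.43382666e-04
 -1.03494415e+00 -2.95587933e-01]
[ 0.36745733 -0.12740657  0.03      ]
```

Request:
play_rows(series=[[0, [0, 0, 0.008], 0], [0, [0, 0, 0.015], 0], [0, [0, 0, 0.015], 0], [0, [0, 0, 0.015], 0], [0, [0, 0, 0.015], 0], [0, [0, 0, 0.015], 0], [0, [0, 0, 0.015], 0], [0, [0, 0, 0.01], 0], [0, [0, 0, 0], 0], [0, [0, 0, 0], 0]])

```text
time_s: 22.72
tcp_pos: [0.4082, -0.0553, 0.0817]
ee_rot: [2.28, -2.16, -0.0]
contact_force: [-0.0, 0.4, 0.3]
finger_gap: 0.0003
grasp_force: 0.0
```

Request:
play_rows(series=[[0, [0, -0.008, 0], 0], [0, [0, -0.008, 0], 0], [0, [0, -0.008, 0], 0], [0, [0, -0.008, 0], 0], [0, [0, -0.008, 0], 0], [0, [0, -0.008, 0], 0], [0, [0, -0.008, 0], 0], [0, [0, -0.008, 0], 0], [0, [0, -0.008, 0], 0], [0, [0, -0.008, 0], 0]])

```text
time_s: 23.55
tcp_pos: [0.4889, -0.0507, 0.0817]
ee_rot: [2.281, -2.161, -0.0]
contact_force: [-0.6, 1.4, -1.4]
finger_gap: -0.0002
grasp_force: 0.4
```

Request:
play_rows(series=[[0, [0, -0.004, 0], 0], [0, [0, -0.004, 0], 0], [0, [0, -0.004, 0], 0], [0, [0, -0.004, 0], 0], [0, [0, -0.003, 0], 0], [0, [0, -0.003, 0], 0], [0, [0, 0, 0], 0], [0, [0, 0, 0], 0], [0, [0, 0, 0], 0], [0, [0, 0, 0], 0]])

```text
time_s: 24.38
tcp_pos: [0.5101, -0.0496, 0.082]
ee_rot: [-2.28, 2.16, -0.0]
contact_force: [-0.3, -0.1, -0.1]
finger_gap: 0.0003
grasp_force: 0.0
```

Request:
play_rows(series=[[0, [0, -0.002, 0], 0], [0, [0, -0.002, 0], 0], [0, [0, -0.002, 0], 0], [0, [0, -0.002, 0], 0], [0, [0, -0.002, 0], 0], [0, [0, 0, 0], 0], [0, [0, 0, 0], 0], [0, [0, 0, 0], 0], [0, [0, 0, 0], 0], [0, [0, 0, 0], 0]])

```text
time_s: 25.22
tcp_pos: [0.5196, -0.0491, 0.0817]
ee_rot: [2.28, -2.161, -0.001]
contact_force: [-3.1, 0.3, -0.6]
finger_gap: -0.0002
grasp_force: 1.5
```

```bash
cat > ball.py <<'E'
from h import *
obs=[]
for n,(x0,y0,x1,y1) in{"scene":(290,180,360,260),"top":(285,240,340,330)}.items():
    im=imaging.camera(n)[y0:y1,x0:x1];cv2.imwrite(f"pics/ball_{n}.png",im[:,:,::-1])
    h=cv2.cvtColor(im,cv2.COLOR_RGB2HSV);m=(((h[...,0]<6)|(h[...,0]>172))&(h[...,1]>170)&(h[...,2]>60)).astype(np.uint8)
    k,l,st,c=cv2.connectedComponentsWithStats(m)
    if k>1:
        i=1+st[1:,4].argmax();print(n,st[i],c[i]+[x0,y0]);obs.append((n,tuple(c[i]+[x0,y0])))
for q in obs: print(q[0],onz(*q,.092).round(4))
if len(obs)==2: print(tri(obs))
E
python3 ball.py
```

```text
scene [27 42  9 10 69] [321.36231884 226.76811594]
scene [ 0.545  -0.0506  0.092 ]
```

Request:
play_rows(series=[[0, [0, -0.001, 0], 0], [0, [0, -0.001, 0], 0], [0, [0, -0.001, 0], 0], [0, [0, -0.001, 0], 0], [0, [0, 0, 0], 0], [0, [0, 0, 0], 0], [0, [0, 0, 0], 0], [0, [0, 0, 0], 0], [0, [0, 0, 0], 0], [0, [0, 0, 0], 0]])

```text
time_s: 26.15
tcp_pos: [0.5203, -0.0493, 0.0813]
ee_rot: [2.276, -2.158, -0.007]
contact_force: [-13.8, 2.2, 9.1]
finger_gap: -0.0002
grasp_force: 7.4
```

At the stop: 14 N and no further motion. Backing off and retreating upwards.

Request:
play_rows(series=[[0, [0, 0.004, 0], 0], [0, [0, 0.006, 0], 0], [0, [0, 0.01, 0], 0], [0, [0, 0.01, 0], 0], [0, [0, 0.01, 0], 0], [0, [0, 0.01, 0], 0], [0, [0, 0.01, -0.01], 0], [0, [0, 0, -0.02], 0], [0, [0, 0, -0.03], 0], [0, [0, 0, -0.03], 0]])

```text
time_s: 26.98
tcp_pos: [0.4626, -0.0523, 0.1726]
ee_rot: [2.28, -2.16, -0.001]
contact_force: [1.6, -0.7, 1.2]
finger_gap: -0.0
grasp_force: 0.0
```

Request:
play_rows(series=[[0, [0, 0, -0.03], 0], [0, [0, 0, -0.03], 0], [0, [0, 0, -0.02], 0], [0, [0, 0, -0.01], 0], [0, [0, 0, 0], 0], [0, [0, 0, 0], 0], [0, [0, 0, 0], 0], [0, [0, 0, 0], 0], [0, [0, 0, 0], 0], [0, [0, 0, 0], 0]])

```text
time_s: 27.82
tcp_pos: [0.4638, -0.0522, 0.2609]
ee_rot: [2.28, -2.16, -0.001]
contact_force: [-0.0, -0.0, 0.5]
finger_gap: 0.0003
grasp_force: 0.0
```

```bash
python3 ball.py; python3 bd.py b4 | tail -1
```

```text
scene [27 42  9 10 62] [321.11290323 226.58064516]
scene [ 0.5448 -0.0515  0.092 ]
x,y,z mm, tilt, yaw [ 11.    5.4   3.1  31.2 -19.3] 0.04208551345066328 at v0 0.09680557757694273
```

```bash
sed 's/^n="scene".*$/n="scene"/' bd.py > /dev/null
cat > bd2.py <<'E'
import sys;sys.argv=["x","b5"]
from fit import *
src=open("bd.py").read();exec(src[src.index("def board"):src.index("for n,(")])
roi2={"scene":(190,90,300,230),"top":(370,215,460,310)};M={}
for n,(x0,y0,x1,y1) in roi2.items():
    im=up(imaging.camera(n)[:,:,::-1],x0,y0,x1,y1,4).astype(int)
    m=((im[...,1]>im[...,2]*1.25)&(im[...,1]>im[...,0]*1.02)).astype(np.uint8)
    k,l,st,_=cv2.connectedComponentsWithStats(cv2.morphologyEx(m,cv2.MORPH_OPEN,np.ones((5,5))))
    i=1+st[1:,4].argmax();M[n]=(l==i).astype(np.uint8)*255;c=cv2.findContours(M[n],0,1)[0]
    print(n,st[i],(cv2.approxPolyDP(cv2.convexHull(max(c,key=len)),6,True)[:,0]/4+[x0,y0]).tolist())
    print("  model",(proj(n,board(.010,0,0.0005,32))).round(1).tolist())
E
python3 bd2.py
```

```text
scene [  126   185   216   284 33350] [[238.75, 136.25], [275.25, 160.0], [256.25, 207.0], [252.25, 206.75], [231.0, 190.25], [221.5, 179.25]]
  model [[222.2, 181.5], [239.2, 135.4], [255.8, 207.3], [275.0, 159.5], [218.1, 181.1], [235.1, 134.6], [251.8, 207.2], [271.0, 159.0]]
top [   89   114   271   205 33838] [[394.75, 243.5], [457.25, 259.5], [459.75, 268.5], [459.75, 294.5], [392.25, 278.75]]
  model [[455.1, 261.5], [465.2, 292.0], [390.5, 245.4], [392.4, 274.1], [457.3, 255.6], [467.8, 285.6], [392.4, 239.5], [394.5, 267.5]]
```

The board's corners in the scene camera match the seated model to within 1 px, and the lever is at its stop. Handing in.

```bash
python3 -c "
from rig import env
print(env.job_done())"
```

```text
the job is handed in; nothing more can be done
None
```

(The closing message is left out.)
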